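# Put the hone away in the half-open drawer

### The arm

A 6-joint arm with a two-finger parallel gripper is mounted at the origin on the work surface. World frame = base frame: x ahead of the robot, y to its left, z up, the work surface at z = 0. Lengths are in mm, angles in rad, forces in N, time in s.
With the tool pointing down it reaches from about 400 to 925 mm from the base axis. Payload 12.5 kg.
Tool frame: the origin (TCP) lies where the fingers leave the gripper's body, on its centre line; the fingertips stand 78 mm ahead of it and the grasp point (between the pads) lies 59 mm ahead of it (env.tip_extent is the distance from the TCP to the fingertips, in mm); z points along the fingers, y is the direction in which the jaws open and shut (so a half turn about z gives the same grasp; the last joint's range is limited). The gripper opens to 95 mm and grips with 3 to 60 N. Pads are 20 mm wide; open, the fingers measure 119 mm over their backs; the gripper's body (75 mm by 180 mm) begins 59 mm behind the grasp point.
Start: joints at [-1.354, 0.491, 1.559, -0, 1.092, -0.106], TCP at [198.286, -592.723, 292.261] pointing down, gripper open.
Joint ranges: [-3.1, 3.1], [-0.84, 2.19], [0.05, 2.79], [-1.13, 4.28], [0.06, 2.93], [-2.69, 2.69]. Speed limits (rad/s): [2.22, 2.22, 2.79, 3.14, 3.14, 3.14].

### API

Orientations are given as [roll, pitch, yaw] about the fixed x, y, z axes, in that order (R = Rz(yaw) Ry(pitch) Rx(roll)).
In Python, from cell import env gives the robot as it stands. The module is installed in compiled form; this text tells all that it offers.
- The arm moves only by the tool play_rows, never from a script. Its argument "targets" is a list of rows, each an object with "linear": the shift along the tool's x, y, z in mm, a list of three; "turn": the turn about the tool's z in rad. A call has 1 to 20 rows; each row is the pose to reach, as a shift and turn from the pose commanded when the call began, along the tool's axes at that moment; what a row does not reach only later rows make up. A row lasts 1/8 s, in which the tool goes at most 62.5 mm and 10.7 degrees, less where a joint would pass 70% of its speed; a pose out of reach is approached as far as the arm can. A call with a gripper value outside its range is refused whole. "hand" is the finger opening in mm, from 0 to 95.1, set as the call begins (left out, the last holds). The fingers move at their own pace and stop on an object; the grip force is fixed at half the most. Time passes only in rows, so rows that repeat a pose let the fingers close. It gives the time, the measured TCP pose, the force and the opening at its end, in the units of the state.
- env.state(): the state, without advancing time (a new reading comes with each control period).
- env.read_camera(name): name is "scene" or "top" or "wrist"; returns (picture, depth): 480x640x3 uint8, red, green, blue; 480x640 float32, mm along the optical axis (not along the pixel's ray), 0 where there is no reading.
- env.camera_params(name): a dict with "fx", "fy", "cx", "cy" (pixels), "R" (3x3) and "t" (3): a world point X has camera coordinates R X + t. Camera axes: x right, y down, z forward; pixel columns grow to the right and rows downward; lengths in mm; the calibration is good to about 2 mm. A picture is of the moment at which its call begins: read the wrist's pose just before it. camera_params takes no time and is no camera call; for the wrist camera it gives the pose at the moment of the call.
- env.job_done(): hands the job in, once; it reports no verdict.
The state is a dict: "t": time; "joints": joint angles; "qvel": joint speeds; "tau": joint torques, N m; "eef_pos": TCP position; "tcp_rot": TCP orientation; "ft_force": force on the tool from outside, world axes, zero at the start; "moment": the same for the moment, N m; "opening": opening from 0.0 (shut) to 1.0 (fully open).
Only numpy, scipy, OpenCV 4.12 (cv2) and the standard library are available. Lean on these libraries where they do the work, as an engineer would, in place of code of your own. Each camera call takes 0.05 s, during which the arm holds its last target.

### The job

Put the flat hone away: lay it flat on the floor of the open bottom drawer of the small gem cabinet, in whichever of the two lanes has room for it, let go, then slide the drawer fully shut without slamming it. The drawer opens less far than the hone is long, so feed the hone in nose down under the cabinet; one lane (the cabinet hides which) has a long stone slab at its back, so feel whether the hone goes in and try the other lane if it does not.

Things in the scene. Friction and masses are not known exactly. Their poses are not given: they have to be found in the camera images.
- hone: Bare steel plate 160 x 50 x 8 mm with an upright dark wooden grip on top (34 along x, 20 along y, 36 high; its top 44 above the underside). Origin: centre of the underside, x along the plate. Grip centre at x = -35; tail x = -80, nose x = +80. 0.35 kg, starts flat on the bench. Gripped across y with the tool leaning 30-40 deg back to the tail, it pitches nose down clear of the cabinet.
- cabinet: Fixed wooden cabinet 240 deep x 212 wide x 220 mm high. Origin: on the bench below the middle of its front face; x points into the cabinet, square to the face (roughly the robot's -y: the drawer opens to the robot's left), z up. Its front face is the plane x = 0. Only the bottom drawer works; above it, from z = 68 to 220 mm, the cabinet is solid.
- drawer (a joint): How far the bottom drawer stands open, m: 0 shut, 0.110 at its stop; starts 0.100 to 0.110 open. It slides along the cabinet's -x and has about 8 N of friction.
- drawer_floor (a point): Centre of the drawer's inner floor (18 mm above the bench, moves with the drawer), axes as the cabinet's. Inside 215 along x, 172 along y; all walls 45 high; front panel 12 thick, its inner side at x = -107.5 (at the cabinet face when shut). Cabinet passes 50 above this floor. A divider 4 thick, 20 high along y = 0 makes two lanes, 84 wide.
- lane_left (a point): Middle of the floor of the left lane (y = +44 mm from the drawer floor's centre). At the back of one lane, hidden under the cabinet, lies a dark stone slab 78 long, 66 wide, 34 mm high, at most 12 from the back wall: the hone does not fit there.
- lane_right (a point): Middle of the floor of the right lane (y = -44 mm). At the back of the lane that the long slab is not in lies only a slab 20 mm long: the hone fits before it. Which lane is which varies and must be felt.
- drawer_front (a point): Middle of the outer side of the drawer's front panel, 40 above the bench; the panel is 206 wide and reaches from 12 to 63 above the bench. Push here along the cabinet's x to shut the drawer; near shut an upright gripper's body meets the cabinet face above, so lean it back from the face.
- jar: Bystander: closed jar, 60 across, 85 high; origin under its centre. Leave alone.
- dish: Bystander: white bowl, 84 across, 35 high; origin under its centre. Leave alone.

How it is judged (in metres and radians):
On the way:
1. The hone lies flat on the floor of the drawer, along it, released, while the drawer is still open (more than 60 mm) (x of hone in the frame of drawer_floor between -0.03 and 0.03 m and y of hone in the frame of drawer_floor between -0.07 and 0.07 m and z of hone in the frame of drawer_floor between -0.006 and 0.006 m and angle between hone's own z axis and vertical below 0.06 rad and angle between the x axis of hone and the x axis of drawer_floor, either way round below 0.35 rad and value of joint drawer above 0.06 m and contact force between the fingers and hone below 0.1 N), for 0.2 s.
At the end, for the whole second after the job is handed in: The drawer is fully shut (within 4 mm of closed) with the hone at rest inside it: flat on the drawer floor (underside within 6 mm of the floor, tilt under 3.4 degrees), lying along the drawer (within 20 degrees, either way round) (x of hone in the frame of drawer_floor between -0.03 and 0.03 m and y of hone in the frame of drawer_floor between -0.07 and 0.07 m and z of hone in the frame of drawer_floor between -0.006 and 0.006 m and angle between hone's own z axis and vertical below 0.06 rad and angle between the x axis of hone and the x axis of drawer_floor, either way round below 0.35 rad and value of joint drawer below 0.004 m and linear speed of hone below 0.02 m/s); the robot touches nothing.
It fails at once if The drawer is slammed (moves inward faster than 0.3 m/s) (velocity of joint drawer below -0.3 m/s).
It fails at once if The jar is moved by more than 20 mm (distance of jar from where it was at the start of the episode above 0.02 m).
It fails at once if The bowl is moved by more than 20 mm (distance of dish from where it was at the start of the episode above 0.02 m).
It also fails if it takes over 58 s, if anything falls off the work surface, if the arm or the gripper's body presses on something with over 40 N, if the wrist force passes 120 N, or if a joint passes its speed limit or range.

## Working session

There is one attempt and no reset: what is moved stays moved. The work goes in short steps, Python scripts to look and compute and a tool call to move; the robot and the scene stay as the last step left them, time stands still between calls to the robot, and variables do not carry over. Pictures are saved under pics/ and viewed, and the job is handed in when it is done.

Besides the shell and the picture viewer there is one more tool, called after "Emit:" as name(argument=value, ...) on one line, values as JSON. play_rows: Moves the arm, as the interface text tells. Its arguments: {"type":"object","properties":{"targets":{"type":"array","items":{"type":"object","properties":{"linear":{"type":"array","items":{"type":"number"}},"turn":{"type":"number"}}}},"hand":{"type":"number"}},"required":["targets"]}

```bash
ls -la; mkdir -p pics; python3 - <<'E'
from cell import env
import cv2,json,numpy as np
s=env.state(); print({k:np.round(v,3).tolist() for k,v in s.items()})
print([a for a in dir(env) if a[0]!='_'])
for n in ("scene","top","wrist"):
    p=env.camera_params(n); im,d=env.read_camera(n)
    print(n,{k:np.round(v,4).tolist() for k,v in p.items()})
    np.savez(f"{n}0.npz",im=im,d=d,**p); cv2.imwrite(f"pics/{n}0.png",im[:,:,::-1])
E
```

```text
total 12
drwxr-xr-x  3 agent agent 4096 Dec  6 09:55 .
drwxr-xr-x 23 root  root  4096 Dec  6 09:55 ..
drwxr-xr-x  2 agent agent 4096 Dec  6 09:55 pics
{'t': 0.0, 'joints': [-1.354, 0.492, 1.559, -0.0, 1.092, -0.106], 'qvel': [0.001, 0.0, -0.0, 0.001, -0.0, -0.001], 'tau': [0.003, -61.263, -25.818, 0.069, 0.048, -0.0], 'eef_pos': [198.233, -592.549, 291.668], 'tcp_rot': [-3.14, -0.0, 0.323], 'ft_force': [-0.052, -0.099, 0.432], 'moment': [-0.002, -0.013, 0.033], 'opening': 1.002}
['IKError', 'camera_params', 'job_done', 'read_camera', 'state', 'tip_extent']
scene {'fx': 463.7175, 'fy': 463.7175, 'cx': 315.8262, 'cy': 250.0446, 'R': [[-0.9058, 0.4236, -0.0015], [0.4031, 0.8609, -0.3104], [-0.1302, -0.2817, -0.9506]], 't': [513.0533, -258.0785, 1108.7643]}
top {'fx': 454.7014, 'fy': 454.7014, 'cx': 315.5806, 'cy': 239.3763, 'R': [[0.0126, -0.9995, 0.0284], [-0.9973, -0.0147, -0.0725], [0.0729, -0.0275, -0.997]], 't': [52.1704, 583.924, 896.4969]}
wrist {'fx': 362.0388, 'fy': 362.0388, 'cx': 318.1116, 'cy': 236.1754, 'R': [[0.3183, -0.948, -0.0013], [-0.9143, -0.3073, 0.2638], [-0.2505, -0.0828, -0.9646]], 't': [-625.1159, -30.4622, 390.9336]}
```

View pics/scene0.png

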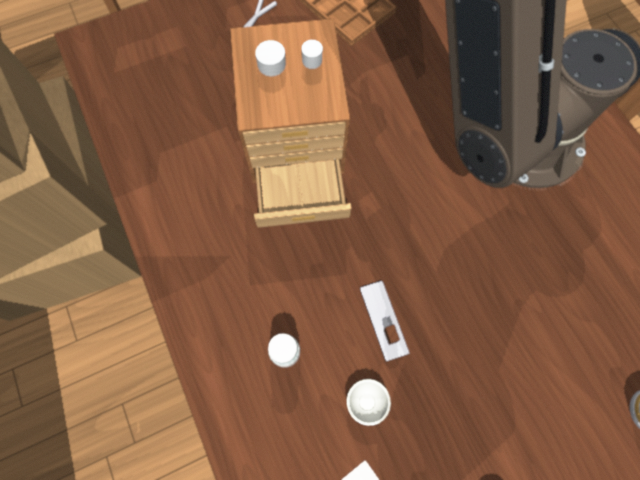

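View pics/top0.png

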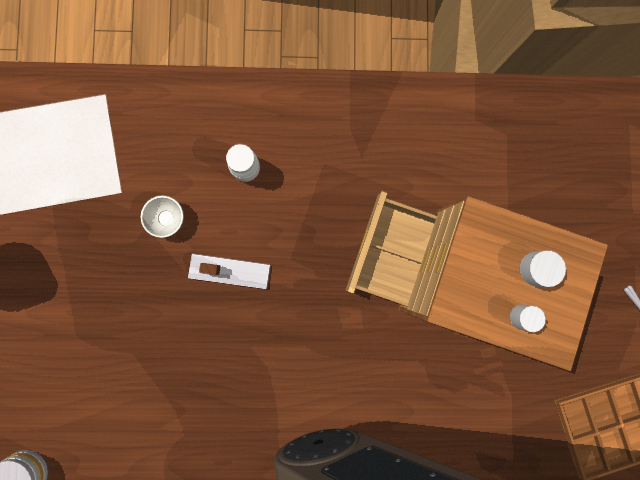

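View pics/wrist0.png

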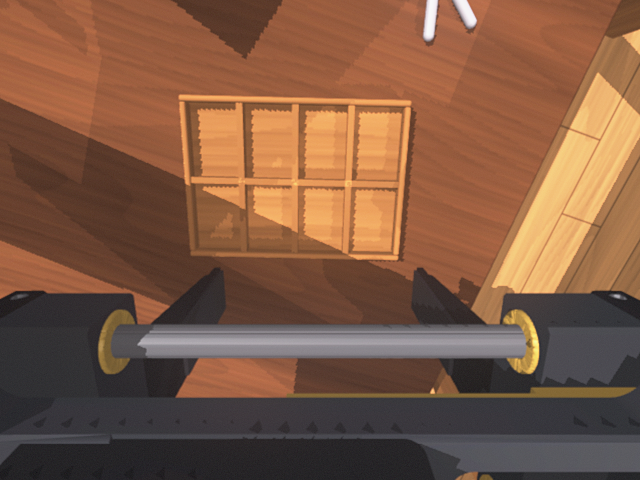

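```bash
cat > h.py <<'E'
import numpy as np,cv2
def ray(p,uv,z):
    R,t=np.array(p['R']),np.array(p['t']); c=-R.T@t
    d=R.T@np.array([(uv[0]-p['cx'])/p['fx'],(uv[1]-p['cy'])/p['fy'],1]); return c+d*(z-c[2])/d[2]
def proj(p,X):
    q=np.array(p['R'])@X+p['t']; return np.array([p['fx']*q[0]/q[2]+p['cx'],p['fy']*q[1]/q[2]+p['cy']])
E
python3 - <<'E'
import numpy as np,cv2
from h import *
p=np.load('top0.npz'); im=p['im']
hsv=cv2.cvtColor(im,cv2.COLOR_RGB2HSV)
m=((hsv[...,1]<60)&(hsv[...,2]>150)).astype(np.uint8); m[:,:185]=0;m[:,275:]=0;m[:250]=0;m[295:]=0
m=cv2.morphologyEx(m,cv2.MORPH_CLOSE,np.ones((25,25)))
cs,_=cv2.findContours(m,0,1); c=max(cs,key=cv2.contourArea); b=cv2.boxPoints(cv2.minAreaRect(c)); print(b)
P=np.array([ray(p,u,8) for u in b]); print(P.round(1)); print(np.linalg.norm(P-np.roll(P,1,0),axis=1), P.mean(0))
for n in ('top','scene'):
    q=np.load(n+'0.npz'); big=q['im']
    crop=(big[170:390,330:620] if n=='top' else big[0:240,220:360])
    cv2.imwrite(f'pics/{n}_crop.png',cv2.resize(crop,None,fx=2.7,fy=2.7 if n=='top' else 2.5,interpolation=2)[:,:,::-1])
h=im[245:300,180:280]; cv2.imwrite('pics/hone.png',cv2.resize(h,None,fx=7,fy=7,interpolation=2)[:,:,::-1])
E
```

```text
[[187.47725 277.78998]
 [190.83781 253.4259 ]
 [269.3781  264.25903]
 [266.01752 288.6231 ]]
[[502.6 317.1   8. ]
 [551.8 312.    8. ]
 [532.  153.    8. ]
 [482.8 158.8   8. ]]
[159.55339447  49.46761384 160.20113554  49.61524317] [517.32572793 235.20823559   8.        ]
```

View pics/top_crop.png

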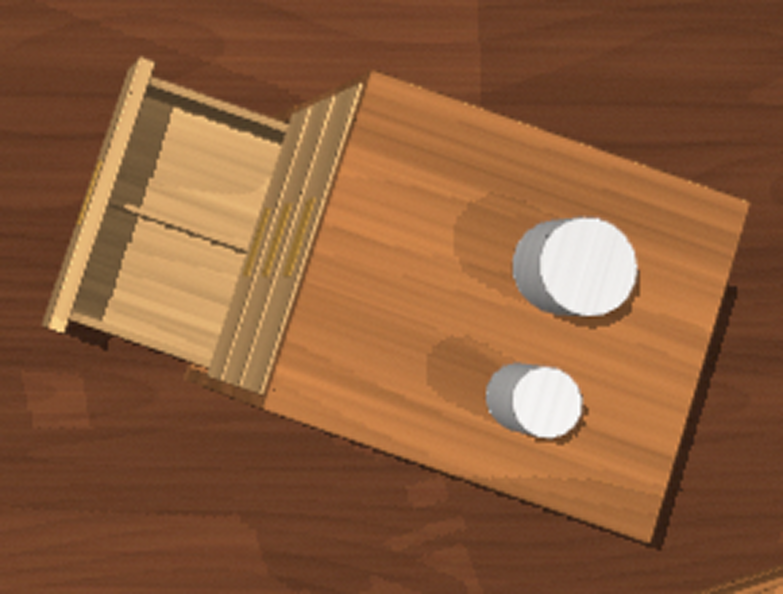

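View pics/hone.png

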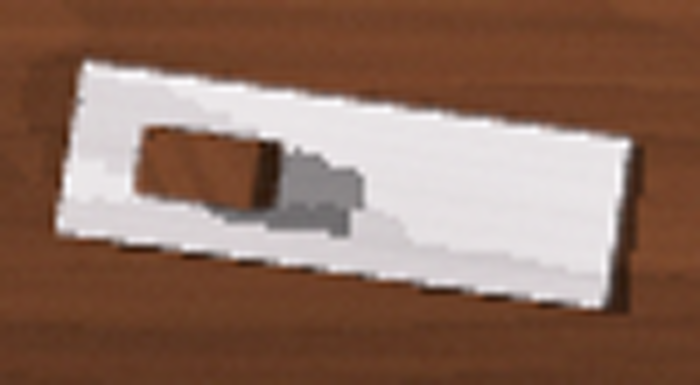

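```bash
python3 - <<'E'
import numpy as np,cv2
from h import *
p=np.load('top0.npz')
f=lambda u,z: ray(p,(u[0]/2.7+330,u[1]/2.7+170),z)
T=[f(u,220) for u in [(372,72),(267,409),(653,543),(748,203)]]
for a in T: print('cab',a.round(1))
T=np.array(T); print([np.linalg.norm(T[i]-T[(i+1)%4]).round(1) for i in range(4)])
x=(T[3]+T[2]-T[0]-T[1]);x/=np.linalg.norm(x);print('x',x, np.degrees(np.arctan2(x[1],x[0])))
yv=(T[0]+T[3]-T[1]-T[2]); print('y ang',np.degrees(np.arctan2(yv[1],yv[0])))
O=(T[0]+T[1])/2; print('O',O)
# panel top: outer corners, inner corners
for u in [(138,58),(152,63),(46,324),(64,331)]:
    X=f(u,63); print('panel',X.round(1),'cabx',((X-O)@x).round(1), 'caby',((X-O)@np.array([-x[1],x[0],0])).round(1))
E
```

```text
cab [ 640.8 -177.5  220. ]
cab [ 442.2 -113.6  220. ]
cab [ 367.3 -339.1  220. ]
cab [ 566.1 -402.2  220. ]
[np.float64(208.6), np.float64(237.6), np.float64(208.6), np.float64(236.8)]
x [-0.31526163 -0.9490048   0.        ] -108.37660893346909
y ang -17.72358588902058
O [ 541.48785014 -145.53848831  220.        ]
panel [675.3 -65.   63. ] cabx -118.6 caby 101.7
panel [671.9 -75.2  63. ] cabx -107.9 caby 101.6
panel [483.9  -0.   63. ] cabx -119.9 caby -100.5
panel [479.2 -12.8  63. ] cabx -106.3 caby -101.0
```

Emit:
play_rows(targets=[{"linear": [0,0,-60],"turn": -0.15},{"linear": [0,0,-120],"turn": -0.3},{"linear": [0,0,-180],"turn": -0.45},{"linear": [50,-35,-180],"turn": -0.6},{"linear": [100,-70,-180],"turn": -0.75},{"linear": [150,-105,-180],"turn": -0.9},{"linear": [200,-140,-180],"turn": -1.05},{"linear": [250,-175,-180],"turn": -1.2},{"linear": [300,-210,-180],"turn": -1.35},{"linear": [350,-245,-180],"turn": -1.5},{"linear": [410,-276,-180],"turn": -1.65},{"linear": [430,-330,-180],"turn": -1.8},{"linear": [450,-385,-180],"turn": -1.95},{"linear": [470,-440,-180],"turn": -2.1},{"linear": [490,-495,-180],"turn": -2.25},{"linear": [510,-545,-180],"turn": -2.4},{"linear": [530,-590,-160],"turn": -2.55},{"linear": [545,-625,-140],"turn": -2.7},{"linear": [556,-647,-120],"turn": -2.8}])

```text
t: 2.52
eef_pos: [520.1, 199.0, 411.3]
tcp_rot: [-3.141, -0.0, 3.128]
ft_force: [0.8, -0.3, -0.1]
opening: 0.999
```

Emit:
play_rows(targets=[{"linear": [0,0,0],"turn": -0.18},{"linear": [0,0,0],"turn": -0.36},{"linear": [0,0,0],"turn": -0.54},{"linear": [0,0,0],"turn": -0.72},{"linear": [0,0,0],"turn": -0.9},{"linear": [0,0,0],"turn": -1.08},{"linear": [0,0,0],"turn": -1.26},{"linear": [0,0,0],"turn": -1.44},{"linear": [0,0,0],"turn": -1.62},{"linear": [0,0,0],"turn": -1.8},{"linear": [0,0,0],"turn": -1.98}])

```text
t: 3.9
eef_pos: [471.0, 281.3, 392.1]
tcp_rot: [-3.063, -0.134, -1.506]
ft_force: [0.0, -0.8, -0.3]
opening: 1.001
```

```bash
python3 - <<'E'
from cell import env
import numpy as np
s=env.state(); print({k:np.round(v,3).tolist() for k,v in s.items()})
E
```

```text
{'t': 3.9, 'joints': [0.473, 0.292, 1.61, -0.164, 1.224, -2.685], 'qvel': [0.374, -0.02, 0.222, -0.373, -0.252, -0.001], 'tau': [-2.84, -50.068, -29.18, 0.097, 0.427, -0.002], 'eef_pos': [471.01, 281.293, 392.139], 'tcp_rot': [-3.063, -0.134, -1.506], 'ft_force': [0.048, -0.781, -0.272], 'moment': [0.222, -0.015, -0.007], 'opening': 1.001}
```

Emit:
play_rows(targets=[{"linear": [0,0,0],"turn": 0},{"linear": [0,0,0],"turn": 0}])

```text
t: 4.15
eef_pos: [471.9, 280.3, 392.7]
tcp_rot: [-3.063, -0.132, -1.51]
ft_force: [0.1, -0.7, 0.2]
opening: 0.999
```

```bash
cat >> h.py <<'E'
from scipy.spatial.transform import Rotation as Ro
def st(pr=True):
    from cell import env
    s=env.state(); R=Ro.from_euler('xyz',s['tcp_rot']).as_matrix(); p=np.array(s['eef_pos'])
    if pr: print('t',round(s['t'],2),'j',np.round(s['joints'],3),'v',np.round(s['qvel'],2),'\np',p.round(1),'tz',R[:,2].round(3),'lean',np.degrees(np.arccos(-R[2,2])).round(1),'dir',np.degrees(np.arctan2(R[1,2],R[0,2])).round(1),'tx',R[:,0].round(3),'F',np.round(s['ft_force'],1),'op',round(s['opening']*95.1,1))
    return s,R,p
E
python3 -c "
from h import *;st()"
```

```text
t 4.15 j [ 0.47   0.292  1.609 -0.162  1.225 -2.685] v [-0.02 -0.   -0.   -0.   -0.    0.  ] 
p [471.9 280.3 392.7] tz [ 0.086 -0.127 -0.988] lean 8.8 dir -55.7 tx [ 0.061 -0.989  0.132] F [ 0.1 -0.7  0.2] op 95.0
```

Emit:
play_rows(targets=[{"linear": [0,0,0],"turn": 0.15},{"linear": [0,0,0],"turn": 0.3}])

```text
t: 4.4
eef_pos: [472.3, 279.8, 392.8]
tcp_rot: [-3.027, -0.103, -1.816]
ft_force: [-0.9, 0.1, -0.0]
opening: 1.0
```

```bash
python3 -c "
from h import *;st()"
```

```text
t 4.4 j [ 0.468  0.292  1.608 -0.162  1.225 -2.38 ] v [ 0.   -0.    0.   -0.    0.    1.19] 
p [472.3 279.8 392.8] tz [ 0.086 -0.127 -0.988] lean 8.8 dir -55.7 tx [-0.242 -0.965  0.102] F [-0.9  0.1 -0. ] op 95.1
```

```bash
cat >> h.py <<'E'
def to(X,pr=True):
    s,R,p=st(pr); d=R.T@(np.array(X,float)-p); print('to',X,'tool shift',d.round(1)); return d
E
python3 -c "
from h import *
to([430,-360,430],False); to([520,-50,430])"
```

```text
to [430, -360, 430] tool shift [ 631.4 -110.5   40.6]
t 4.4 j [ 0.468  0.292  1.608 -0.162  1.225 -2.38 ] v [ 0.   -0.    0.   -0.    0.    1.19] 
p [472.3 279.8 392.8] tz [ 0.086 -0.127 -0.988] lean 8.8 dir -55.7 tx [-0.242 -0.965  0.102] F [-0.9  0.1 -0. ] op 95.1
to [520, -50, 430] tool shift [ 310.5 -126.2    9.1]
```

Emit:
play_rows(targets=[{"linear": [50,-20,2],"turn": 0.1},{"linear": [105,-42,3],"turn": 0.25},{"linear": [160,-65,5],"turn": 0.4},{"linear": [215,-87,7],"turn": 0.55},{"linear": [270,-110,9],"turn": 0.7},{"linear": [325,-125,12],"turn": 0.8},{"linear": [380,-122,17],"turn": 0.9},{"linear": [435,-120,22],"turn": 1.0},{"linear": [490,-118,27],"turn": 1.0},{"linear": [545,-115,32],"turn": 1.0},{"linear": [595,-112,37],"turn": 1.0},{"linear": [631,-110,41],"turn": 1.0},{"linear": [631,-110,41],"turn": 0.82},{"linear": [631,-110,41],"turn": 0.64},{"linear": [631,-110,41],"turn": 0.46},{"linear": [631,-110,41],"turn": 0.28},{"linear": [631,-110,41],"turn": 0.1},{"linear": [631,-110,41],"turn": -0.08}])

```text
t: 6.65
eef_pos: [474.7, -244.1, 363.2]
tcp_rot: [-2.844, -0.291, -2.309]
ft_force: [-0.3, -0.0, -0.5]
opening: 1.0
```

```bash
python3 -c "
from h import *;st();to([430,-360,430],False)"
```

```text
t 6.65 j [-0.474  0.251  1.789 -0.441  0.925 -2.685] v [ 0.25  0.01  0.44 -0.59 -0.51 -0.  ] 
p [ 474.7 -244.1  363.2] tz [ 0.032 -0.4   -0.916] lean 23.7 dir -85.4 tx [-0.645 -0.709  0.287] F [-0.3 -0.  -0.5] op 95.1
to [430, -360, 430] tool shift [130.1 -51.9 -16.3]
```

```bash
python3 -c "
from h import *;to([390,-430,400],False)"
```

```text
to [390, -430, 400] tool shift [196.9 -53.6  37.9]
```

Emit:
play_rows(targets=[{"linear": [50,-14,10],"turn": 0.15},{"linear": [100,-28,20],"turn": 0.3},{"linear": [150,-41,30],"turn": 0.4},{"linear": [197,-54,38],"turn": 0.4},{"linear": [197,-54,38],"turn": 0.22},{"linear": [197,-54,38],"turn": 0.04},{"linear": [197,-54,38],"turn": -0.14}])

```text
t: 7.52
eef_pos: [410.5, -379.7, 343.6]
tcp_rot: [-2.74, -0.414, -2.403]
ft_force: [-0.3, 0.6, -0.4]
opening: 0.996
```

```bash
python3 -c "
from h import *;st()"
```

```text
t 7.53 j [-0.721  0.284  1.84  -0.656  0.74  -2.685] v [ 0.13  0.05  0.39 -0.82 -0.42  0.  ] 
p [ 410.5 -379.7  343.6] tz [-0.011 -0.538 -0.843] lean 32.6 dir -91.1 tx [-0.677 -0.616  0.402] F [-0.3  0.6 -0.4] op 94.7
```

```bash
python3 - <<'E'
from h import *
p=np.load('top0.npz')
print('grip',ray(p,(209,268.5),44)); print('dish',ray(p,(162,216),35)); print('jar',ray(p,(240,156),85))
s,R,P=st(False)
# desired: ty horizontal comp along hone y dir (flipped tool): tx -> backward (yaw 82.9deg)
for yaw in (82.9,71.9):
    best=min((abs(np.arctan2(*( (R@Ro.from_euler('z',a).as_matrix())[[1,0],1]))-np.arctan2(*np.array([np.cos(np.radians(yaw)),np.sin(np.radians(yaw)),0])@np.array([[0,-1],[1,0],[0,0]])[:, ::-1]) if 0 else abs(((R@Ro.from_euler('z',a).as_matrix())[:2,1])@np.array([np.cos(np.radians(yaw)),np.sin(np.radians(yaw))]))+ (0 if ((R@Ro.from_euler('z',a).as_matrix())[1,0]>0) else 9),a) for a in np.arange(-3.1,3.1,.01)); print(yaw,best)
a=best[1]
E
```

```text
File "<stdin>", line 7
    best=min((abs(np.arctan2(*( (R@Ro.from_euler('z',a).as_matrix())[[1,0],1]))-np.arctan2(*np.array([np.cos(np.radians(yaw)),np.sin(np.radians(yaw)),0])@np.array([[0,-1],[1,0],[0,0]])[:, ::-1]) if 0 else abs(((R@Ro.from_euler('z',a).as_matrix())[:2,1])@np.array([np.cos(np.radians(yaw)),np.sin(np.radians(yaw))]))+ (0 if ((R@Ro.from_euler('z',a).as_matrix())[1,0]>0) else 9),a) for a in np.arange(-3.1,3.1,.01)); print(yaw,best)
                                                                                                                                                                                                                                                                                                                                                                                                                            ^
SyntaxError: invalid syntax
```

```bash
cat >> h.py <<'E'
def turnfor(R,yaw):
    # turn about tool z so that ty's horizontal part is square to heading yaw (deg), tx backward along heading
    n=np.array([np.cos(np.radians(yaw)),np.sin(np.radians(yaw)),0])
    a=np.arctan2(-(n@R[:,1]),-(n@R[:,0]))  # candidates
    best=None
    for k in np.linspace(-np.pi,np.pi,6284):
        y=-np.sin(k)*R[:,0]+np.cos(k)*R[:,1]; x=np.cos(k)*R[:,0]+np.sin(k)*R[:,1]
        if n@x<0 and (best is None or abs(n@y)<best[0]): best=(abs(n@y),k,np.degrees(np.arcsin(y[2])))
    return best
E
python3 - <<'E'
from h import *
p=np.load('top0.npz')
print('grip',ray(p,(209,268.5),44)); print('dish',ray(p,(162,216),35)); print('jar',ray(p,(240,156),85))
s,R,P=st(False)
for y in (-97.1,-108.1): print(y,turnfor(R,y))
g=np.array([521.6,269.9,33]); tcp=g-59*R[:,2]; print('tcp',tcp)
to(tcp-[0,0,0]+np.array([0,-40,120]),False); to([480,-100,450],False)
E
```

```text
grip [521.66698859 267.18916676  44.        ]
dish [623.87148064 364.22194043  35.        ]
jar [734.35924688 206.84970475  85.        ]
-97.1 (np.float64(0.0003314325267757242), np.float64(2.5375748395620237), np.float64(3.786213406719973))
-108.1 (np.float64(0.0003039181303038919), np.float64(2.7615814460888783), np.float64(10.54888287374285))
tcp [522.2292911  301.65785676  82.71963925]
to [522.2292911  261.65785676 202.71963925] tool shift [-527.6  336.8 -227.7]
to [480, -100, 450] tool shift [-176.6   71.6 -240.9]
```

```bash
python3 -c "
from h import *;to([300,-520,400],False)"
```

```text
to [300, -520, 400] tool shift [184.  -19.5  29.2]
```

Emit:
play_rows(targets=[{"linear": [50,-5,8],"turn": 0.15},{"linear": [100,-10,15],"turn": 0.3},{"linear": [150,-15,25],"turn": 0.4},{"linear": [184,-20,29],"turn": 0.4},{"linear": [184,-20,29],"turn": 0.22},{"linear": [184,-20,29],"turn": 0.04},{"linear": [184,-20,29],"turn": -0.04}])

```text
t: 8.4
eef_pos: [318.9, -480.5, 335.3]
tcp_rot: [-2.655, -0.51, -2.463]
ft_force: [0.3, -0.2, 0.5]
opening: 0.999
```

```bash
python3 - <<'E'
from h import *
s,R,P=st()
for y in (-97.1,-102,-108.1): print(y,turnfor(R,y))
g=np.array([521.6,269,33]); tcp=g-59*R[:,2]; print('tcp',tcp)
to(tcp+np.array([0,0,100]),False); to([440,-150,450],False)
E
```

```text
t 8.4 j [-0.966  0.294  1.895 -0.86   0.55  -2.685] v [ 0.05  0.08  0.39 -0.76 -0.4  -0.  ] 
p [ 318.9 -480.5  335.3] tz [-0.043 -0.635 -0.772] lean 39.5 dir -93.9 tx [-0.68  -0.548  0.488] F [ 0.3 -0.2  0.5] op 95.0
-97.1 (np.float64(2.673080924061665e-05), np.float64(2.5185742791869785), np.float64(2.663994947530403))
-102 (np.float64(5.50448162884483e-05), np.float64(2.6285775234635587), np.float64(6.651288105302253))
-108.1 (np.float64(0.0003826895221297829), np.float64(2.7635815050757255), np.float64(11.474719511987159))
tcp [524.1269097  306.43568335  78.53223407]
to [524.1269097  306.43568335 178.53223407] tool shift [-646.9  342.9 -387.1]
to [440, -150, 450] tool shift [-207.3   44.8 -303.4]
```

Emit:
play_rows(targets=[{"linear": [-30,6,-45],"turn": 0.17},{"linear": [-60,13,-90],"turn": 0.34},{"linear": [-95,20,-140],"turn": 0.51},{"linear": [-130,28,-190],"turn": 0.68},{"linear": [-165,36,-245],"turn": 0.85},{"linear": [-207,45,-303],"turn": 1.02},{"linear": [-255,78,-312],"turn": 1.19},{"linear": [-303,110,-321],"turn": 1.36},{"linear": [-351,143,-330],"turn": 1.53},{"linear": [-400,176,-340],"turn": 1.7},{"linear": [-450,210,-350],"turn": 1.87},{"linear": [-500,243,-359],"turn": 2.04},{"linear": [-550,277,-368],"turn": 2.21},{"linear": [-600,310,-378],"turn": 2.38},{"linear": [-647,343,-387],"turn": 2.52},{"linear": [-647,343,-387],"turn": 2.52}])

```text
t: 10.4
eef_pos: [527.5, 307.7, 177.4]
tcp_rot: [3.077, 0.688, 1.403]
ft_force: [-1.3, 0.3, 0.0]
opening: 0.999
```

```bash
python3 - <<'E'
from h import *
from cell import env
s,R,P=st()
for y in (-97.1,-108.1): print(y,turnfor(R,y))
g=np.array([521.6,269,33]); tcp=g-59*R[:,2]; print('tcp',tcp)
to(tcp,False); print('ty',R[:,1])
q=env.camera_params('wrist'); im,d=env.read_camera('wrist'); cv2.imwrite('pics/w1.png',im[:,:,::-1]); print(proj(q,np.array([521.6,269,44])))
E
```

```text
t 10.4 j [ 0.582  0.749  1.527 -0.546  1.363  0.98 ] v [ 0.07  0.11 -0.15  0.04  0.06 -0.02] 
p [527.5 307.7 177.4] tz [-0.043 -0.636 -0.771] lean 39.6 dir -93.8 tx [ 0.129  0.761 -0.635] F [-1.3  0.3  0. ] op 95.0
-97.1 (np.float64(0.00018972267959178034), np.float64(-0.004500132720405947), np.float64(2.6751308752101846))
-108.1 (np.float64(9.070660482473789e-06), np.float64(0.2405070931683415), np.float64(11.503135125481167))
tcp [524.12378268 306.50910511  78.4719425 ]
to [524.12378268 306.50910511  78.4719425 ] tool shift [61.5 -8.1 77.1]
ty [ 0.99070282 -0.1267063   0.04953211]
[304.44594293 170.58511937]
```

View pics/w1.png

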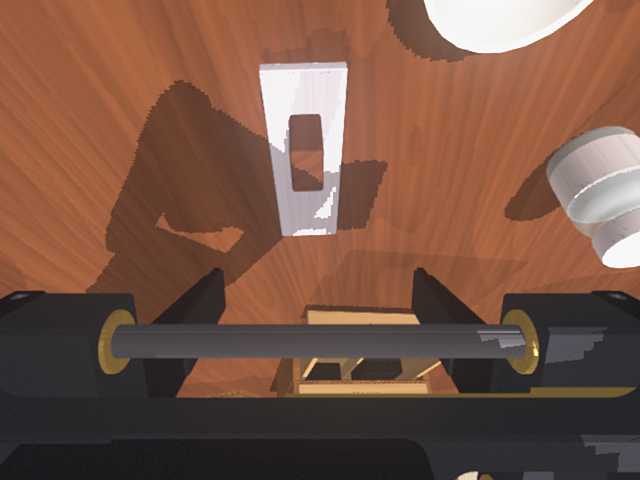

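Emit:
play_rows(targets=[{"linear": [25,-3,32],"turn": 0},{"linear": [50,-6,62],"turn": 0},{"linear": [61,-8,77],"turn": 0},{"linear": [61,-8,77],"turn": 0},{"linear": [61,-8,77],"turn": 0}])

```text
t: 11.08
eef_pos: [525.2, 304.1, 83.4]
tcp_rot: [3.074, 0.685, 1.399]
ft_force: [0.1, 0.3, 0.9]
opening: 1.001
```

```bash
python3 - <<'E'
from h import *
from cell import env
s,R,P=st(); print('grasp pt',P+59*R[:,2],'tip',P+78*R[:,2])
im,d=env.read_camera('top'); cv2.imwrite('pics/t2.png',cv2.resize(im[210:330,150:310],None,fx=5,fy=5)[:,:,::-1])
E
```

```text
t 11.07 j [ 0.579  0.869  1.572 -0.571  1.218  1.072] v [ 0.   -0.01 -0.    0.   -0.    0.  ] 
p [525.2 304.1  83.4] tz [-0.042 -0.633 -0.773] lean 39.4 dir -93.8 tx [ 0.133  0.763 -0.633] F [0.1 0.3 0.9] op 95.2
grasp pt [522.79191416 266.70365261  37.76424486] tip [522.00228328 254.67034426  23.08173918]
```

View pics/t2.png

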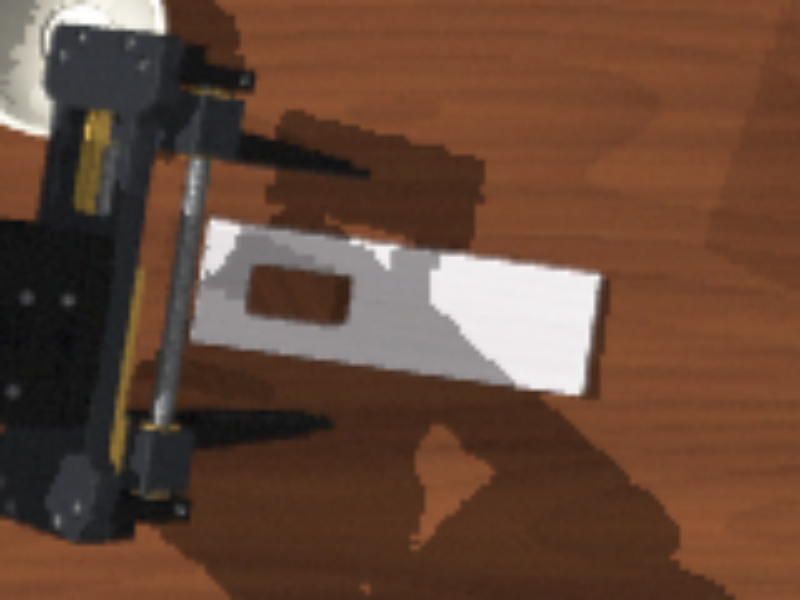

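Emit:
play_rows(targets=[{"linear": [4.6,-1.5,2.6],"turn": 0},{"linear": [4.6,-1.5,2.6],"turn": 0}])

```text
t: 11.38
eef_pos: [523.6, 306.3, 76.9]
tcp_rot: [3.076, 0.686, 1.4]
ft_force: [-0.3, 0.3, 0.5]
opening: 1.0
```

Emit:
play_rows(hand=5, targets=[{"linear": [0,0,0],"turn": 0},{"linear": [0,0,0],"turn": 0},{"linear": [0,0,0],"turn": 0},{"linear": [0,0,0],"turn": 0},{"linear": [0,0,0],"turn": 0},{"linear": [0,0,0],"turn": 0}])

```text
t: 12.12
eef_pos: [523.6, 306.1, 76.8]
tcp_rot: [3.076, 0.686, 1.4]
ft_force: [0.9, 0.5, -0.6]
opening: 0.425
```

```bash
python3 - <<'E'
from h import *
s,R,P=st(); print('grasp pt',P+59*R[:,2])
E
```

```text
t 12.12 j [ 0.582  0.879  1.572 -0.571  1.213  1.079] v [ 0.  0. -0.  0.  0.  0.] 
p [523.6 306.1  76.8] tz [-0.043 -0.634 -0.772] lean 39.5 dir -93.9 tx [ 0.132  0.763 -0.633] F [ 0.9  0.5 -0.6] op 40.5
grasp pt [521.11735564 268.74301641  31.24343938]
```

Emit:
play_rows(targets=[{"linear": [0,0,0],"turn": 0},{"linear": [0,0,0],"turn": 0},{"linear": [0,0,0],"turn": 0},{"linear": [0,0,0],"turn": 0}])

```text
t: 12.62
eef_pos: [523.3, 306.2, 77.3]
tcp_rot: [3.077, 0.687, 1.4]
ft_force: [-2.9, 1.4, 5.4]
opening: 0.208
```

```bash
cat >> h.py <<'E'
O=np.array([541.8,-144.8,0.]); CX=np.array([np.cos(np.radians(-108.1)),np.sin(np.radians(-108.1)),0]); CY=np.array([-CX[1],CX[0],0]); CZ=np.array([0,0,1.])
def cab(X): d=np.array(X)-O; return np.array([d@CX,d@CY,d[2]])
def wor(c): return O+c[0]*CX+c[1]*CY+c[2]*CZ
E
python3 - <<'E'
from h import *
s,R,P=st(False)
H=Ro.from_euler('z',-97.1,degrees=True).as_matrix(); Hp=np.array([517.3,235.2,0])
Rh=R.T@H; ph=R.T@(Hp-P); np.savez('grasp.npz',Rh=Rh,ph=ph)
for turn in (.1,.15,.2,.24):
    R2=R@Ro.from_euler('z',turn).as_matrix(); Hn=R2@Rh
    print(turn,'hone x dir',np.degrees(np.arctan2(Hn[1,0],Hn[0,0])),'xz',Hn[2,0].round(3),'yz',Hn[2,1].round(3))
turn=.17
R2=R@Ro.from_euler('z',turn).as_matrix()
for c in ((-150,-44,110),(-86,-44,70),(-86,44,70)):
    tcp=wor(c)-R2@ph; print(c,tcp,(R.T@(tcp-P)).round(1))
print('lift',(R.T@np.array([0,0,110])).round(1))
E
```

```text
0.1 hone x dir -101.51214546501322 xz -0.006 yz 0.063
0.15 hone x dir -103.7079943120028 xz -0.011 yz 0.095
0.2 hone x dir -105.89427225426712 xz -0.017 yz 0.126
0.24 hone x dir -107.63509612789514 xz -0.022 yz 0.15
(-150, -44, 110) [553.50956733  82.13128852 187.47858309] [-236.6   64.4   55.8]
(-86, -44, 70) [533.62627583  21.2982817  147.47858309] [-260.2   50.5  126.1]
(-86, 44, 70) [617.27166021  -6.04124411 147.47858309] [-270.1  136.9  139.9]
lift [-69.7   5.5 -84.9]
```

Emit:
play_rows(targets=[{"linear": [-17,1,-21],"turn": 0},{"linear": [-45,3,-55],"turn": 0},{"linear": [-70,6,-85],"turn": 0},{"linear": [-105,18,-55],"turn": 0.04},{"linear": [-140,30,-25],"turn": 0.08},{"linear": [-175,42,5],"turn": 0.12},{"linear": [-206,53,30],"turn": 0.15},{"linear": [-237,64,56],"turn": 0.17},{"linear": [-237,64,56],"turn": 0.17}])

```text
t: 13.75
eef_pos: [553.3, 79.3, 186.6]
tcp_rot: [2.942, 0.663, 1.181]
ft_force: [0.6, 0.5, -3.9]
opening: 0.209
```

```bash
python3 - <<'E'
from h import *
from cell import env
s,R,P=st(); g=np.load('grasp.npz'); Hn=R@g['Rh']; hp=P+R@g['ph']; print('hone cab',cab(hp).round(1),'nose',cab(hp+80*Hn[:,0]).round(1),'tail',cab(hp-80*Hn[:,0]).round(1))
tcp=wor((-86,-44,70))-R@g['ph']; to(tcp,False)
for n in ('scene','top'):
    im,d=env.read_camera(n); cv2.imwrite(f'pics/{n}3.png',im[:,:,::-1])
E
```

```text
t 13.75 j [ 0.235  0.635  1.765 -0.74   1.115  1.021] v [ 0.05  0.01 -0.02  0.03  0.01  0.  ] 
p [553.3  79.3 186.6] tz [-0.046 -0.634 -0.772] lean 39.4 dir -94.1 tx [ 0.3    0.729 -0.616] F [ 0.6  0.5 -3.9] op 19.9
hone cab [-147.3  -43.6  109.1] nose [-67.4 -38.9 107.9] tail [-227.1  -48.2  110.2]
to [533.86335335  21.19817128 147.54824809] tool shift [-24.1  -9.6  67.9]
```

View pics/top3.png

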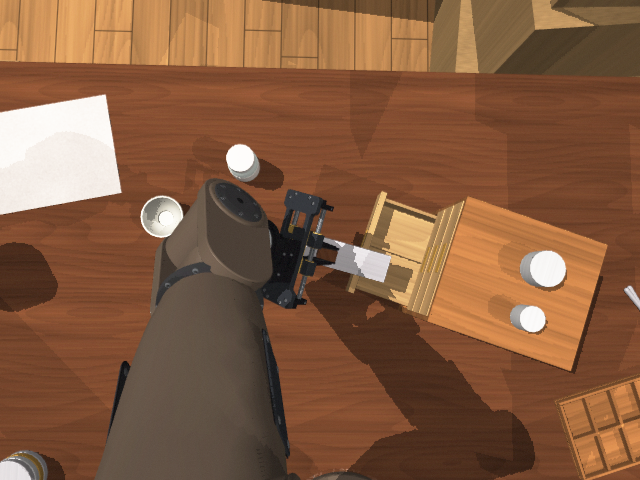

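View pics/scene3.png

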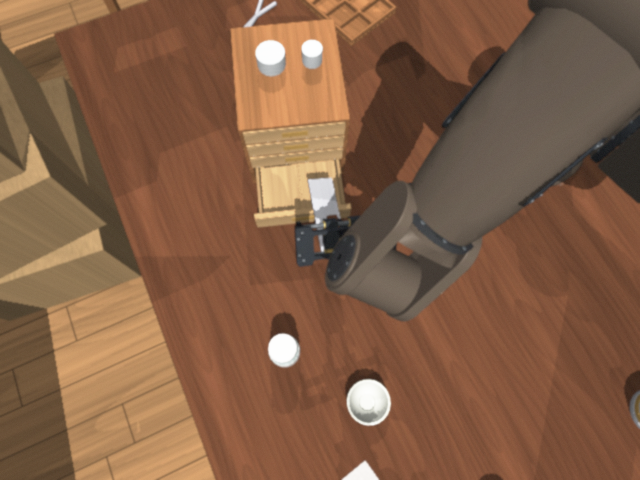

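Emit:
play_rows(targets=[{"linear": [-12,-5,34],"turn": 0},{"linear": [-23,-9,63],"turn": 0},{"linear": [-23,-9,63],"turn": 0}])

```text
t: 14.22
eef_pos: [534.5, 27.0, 149.9]
tcp_rot: [2.944, 0.664, 1.185]
ft_force: [-0.1, 0.3, -3.7]
opening: 0.211
```

```bash
cat > look.py <<'E'
from h import *
from cell import env
import sys
tag=sys.argv[1]
s,R,P=st(); g=np.load('grasp.npz'); Hn=R@g['Rh']; hp=P+R@g['ph']; print('hone cab',cab(hp).round(1),'nose',cab(hp+80*Hn[:,0]).round(1),'tail',cab(hp-80*Hn[:,0]).round(1),'grasp cab',cab(P+59*R[:,2]).round(1))
q=env.camera_params('top');print('pred nose px',proj(q,hp+80*Hn[:,0]+8*Hn[:,2]))
ims=[]
for n,(u,v,w,h) in (('top',(300,170,200,180)),('scene',(210,110,200,180))):
    im,d=env.read_camera(n); np.savez(f'last_{n}.npz',im=im,d=d); ims.append(cv2.resize(im[v:v+h,u:u+w],(400*5//5,360),interpolation=2))
cv2.imwrite(f'pics/{tag}.png',np.hstack(ims)[:,:,::-1])
E
python3 look.py l4
```

```text
t 14.22 j [ 0.153  0.658  1.871 -0.837  0.987  1.081] v [ 0.03 -0.02 -0.05  0.02  0.02 -0.01] 
p [534.5  27.  149.9] tz [-0.045 -0.634 -0.772] lean 39.5 dir -94.1 tx [ 0.296  0.73  -0.616] F [-0.1  0.3 -3.7] op 20.0
hone cab [-91.7 -45.2  72.4] nose [-11.9 -40.3  71.4] tail [-171.6  -50.1   73.5] grasp cab [-124.7  -51.3  104.4]
pred nose px [411.88605086 279.12509222]
```

View pics/l4.png

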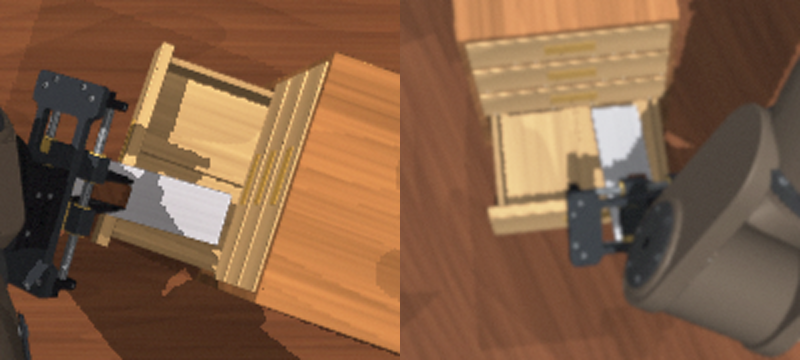

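Emit:
play_rows(targets=[{"linear": [-1.6,-1,8],"turn": 0},{"linear": [-1.6,-1,8],"turn": 0},{"linear": [-1.6,-1,8],"turn": 0}])

```text
t: 14.7
eef_pos: [533.6, 21.5, 145.7]
tcp_rot: [2.94, 0.663, 1.184]
ft_force: [0.2, -0.3, -3.6]
opening: 0.207
```

Emit:
play_rows(hand=45, targets=[{"linear": [0,0,0],"turn": 0},{"linear": [0,0,0],"turn": 0},{"linear": [0,0,0],"turn": 0},{"linear": [0,0,0],"turn": 0}])

```text
t: 15.2
eef_pos: [533.8, 21.2, 146.0]
tcp_rot: [2.94, 0.663, 1.183]
ft_force: [1.4, -2.4, 3.7]
opening: 0.47
```

```bash
python3 look.py l5
```

```text
t 15.2 j [ 0.143  0.662  1.88  -0.852  0.973  1.091] v [-0.  0.  0.  0. -0.  0.] 
p [533.8  21.2 146. ] tz [-0.042 -0.634 -0.772] lean 39.5 dir -93.8 tx [ 0.298  0.73  -0.616] F [ 1.4 -2.4  3.7] op 44.7
hone cab [-86.  -43.6  68.5] nose [ -6.2 -38.7  67.4] tail [-165.8  -48.6   69.6] grasp cab [-118.9  -49.9  100.5]
pred nose px [414.48988162 279.28780077]
```

View pics/l5.png

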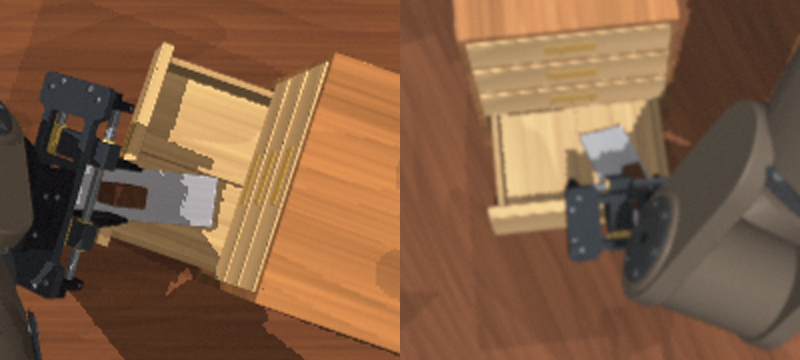

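```bash
cat > pts.py <<'E'
from h import *
from cell import env
q=env.camera_params('top'); z=np.load('last_top.npz'); d=z['d']
def at(u,v):
    Z=np.median(d[v-1:v+2,u-1:u+2]); X=np.array(q['R']).T@(np.array([(u-q['cx'])/q['fx']*Z,(v-q['cy'])/q['fy']*Z,Z])-q['t']); return cab(X).round(1)
E
python3 - <<'E'
from pts import *
im=z['im'];hsv=cv2.cvtColor(im,cv2.COLOR_RGB2HSV)
m=((hsv[...,1]<60)&(hsv[...,2]>90)).astype(np.uint8); m[:,:335]=0; m[:,430:]=0;m[:240]=0;m[300:]=0
print(cv2.connectedComponentsWithStats(m)[2])
for u,v in ((407,262),(405,280),(406,271),(395,270),(380,270),(370,270),(365,268),(358,268),(345,265),(343,268)): print(u,v,at(u,v),hsv[v,u])
E
```

```text
[[     0      0    640    480 305968]
 [   337    252     10     22     95]
 [   347    255     62     29   1132]
 [   349    257      1      1      1]
 [   338    296      1      4      4]]
407 262 [-21.3  -9.2  35.8] [168   7 179]
405 280 [-13.4 -44.2  32.6] [167  11 218]
406 271 [-17.5 -26.8  34.8] [  0   7 179]
395 270 [-40.6 -32.6  44.1] [162   7 177]
380 270 [-70.7 -43.   56.8] [162  12 110]
370 270 [-96.  -51.9 106.8] [ 10 157  60]
365 268 [-106.2  -51.5  110.1] [  8 157  57]
358 268 [-118.9  -55.9  115.6] [  9 157  78]
345 265 [-147.9  -61.2  176.1] [120   9  58]
343 268 [-149.1  -66.8  172.1] [165   7  70]
```

Emit:
play_rows(hand=5, targets=[{"linear": [0,0,0],"turn": 0},{"linear": [0,0,0],"turn": 0},{"linear": [0,0,0],"turn": 0},{"linear": [0,0,0],"turn": 0},{"linear": [0,0,0],"turn": 0}])

```text
t: 15.92
eef_pos: [533.2, 20.9, 145.9]
tcp_rot: [2.941, 0.665, 1.184]
ft_force: [-2.2, -2.2, 7.0]
opening: 0.212
```

```bash
python3 look.py l6; python3 - <<'E'
from pts import *
im=z['im'];hsv=cv2.cvtColor(im,cv2.COLOR_RGB2HSV)
for v in range(262,292,3):
    r=[u for u in range(375,425) if hsv[v,u,1]<60 and hsv[v,u,2]>90]
    if r: print(v,r[0],r[-1],at(max(r)-3,v),at(min(r)+3,v))
E
```

```text
t 15.93 j [ 0.142  0.662  1.881 -0.851  0.974  1.09 ] v [-0.  0.  0.  0. -0.  0.] 
p [533.2  20.9 145.9] tz [-0.044 -0.635 -0.771] lean 39.5 dir -93.9 tx [ 0.297  0.729 -0.617] F [-2.2 -2.2  7. ] op 20.2
hone cab [-85.5 -44.3  68.5] nose [ -5.6 -39.4  67.5] tail [-165.3  -49.2   69.5] grasp cab [-118.4  -50.5  100.4]
pred nose px [414.66520767 279.7310207 ]
262 375 403 [-35.8 -14.4  42.6] [-80.  -29.9  61.9]
265 377 409 [-21.4 -15.6  36.2] [-74.  -33.9  58.5]
268 377 408 [-21.4 -21.9  36.1] [-72.  -39.4  57.8]
271 376 408 [-19.  -27.3  33.1] [-72.  -45.4  57. ]
274 375 407 [-19.  -33.6  32.9] [-72.  -51.6  57.4]
277 375 406 [-19.  -39.9  32.5] [-69.7 -56.9  53.8]
280 375 405 [-19.2 -46.2  33.2] [-67.8 -62.4  53.9]
283 382 404 [-18.7 -52.4  30.7] [-51.6 -63.2  45.4]
286 396 403 [-18.4 -58.6  29.3] [-20.4 -59.2  29.5]
```

View pics/l6.png

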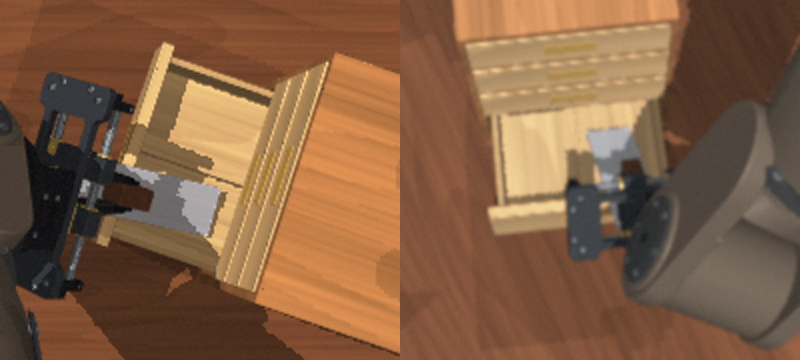

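Emit:
play_rows(targets=[{"linear": [-1.2,0.3,-1.5],"turn": 0},{"linear": [-9,-0.2,4.7],"turn": 0},{"linear": [-17,-0.7,10.8],"turn": 0},{"linear": [-24.8,-1.3,17],"turn": 0},{"linear": [-24.8,-1.3,17],"turn": 0}])

```text
t: 16.65
eef_pos: [523.9, -8.1, 147.5]
tcp_rot: [2.941, 0.663, 1.183]
ft_force: [-1.0, 0.3, -4.2]
opening: 0.21
```

```bash
python3 look.py l7
```

```text
t 16.65 j [ 0.092  0.645  1.92  -0.892  0.937  1.089] v [ 0.01  0.   -0.02  0.01  0.    0.  ] 
p [523.9  -8.1 147.5] tz [-0.044 -0.634 -0.772] lean 39.4 dir -94.0 tx [ 0.298  0.73  -0.616] F [-1.   0.3 -4.2] op 19.9
hone cab [-55.1 -44.2  70. ] nose [ 24.8 -39.4  68.9] tail [-134.9  -49.    71.1] grasp cab [-88.  -50.4 101.9]
pred nose px [430.02357343 284.92044191]
```

View pics/l7.png

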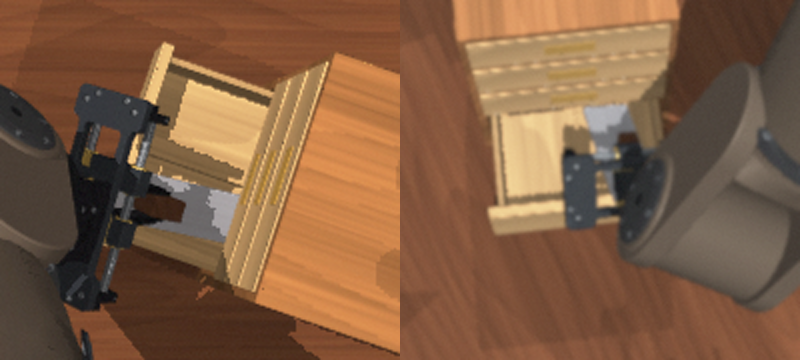

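Emit:
play_rows(targets=[{"linear": [-4,-0.3,3],"turn": 0},{"linear": [-8,-0.5,6.2],"turn": 0},{"linear": [-12,-0.8,9.3],"turn": 0},{"linear": [-16,-1,12.4],"turn": 0}])

```text
t: 17.25
eef_pos: [517.8, -26.9, 147.7]
tcp_rot: [2.941, 0.663, 1.184]
ft_force: [-0.4, 0.2, -4.3]
opening: 0.211
```

Emit:
play_rows(targets=[{"linear": [-4,-0.3,3],"turn": 0},{"linear": [-8,-0.5,6.2],"turn": 0},{"linear": [-11,-0.7,8.7],"turn": 0},{"linear": [-11,-0.7,8.7],"turn": 0}])

```text
t: 17.75
eef_pos: [513.5, -40.2, 147.7]
tcp_rot: [2.941, 0.663, 1.184]
ft_force: [-0.2, 0.3, -4.5]
opening: 0.21
```

```bash
python3 look.py l8
```

```text
t 17.75 j [ 0.033  0.631  1.96  -0.944  0.896  1.091] v [ 0.01 -0.   -0.01  0.    0.   -0.  ] 
p [513.5 -40.2 147.7] tz [-0.043 -0.634 -0.772] lean 39.4 dir -93.9 tx [ 0.298  0.73  -0.616] F [-0.2  0.3 -4.5] op 20.0
hone cab [-21.4 -44.   70.1] nose [ 58.5 -39.1  69. ] tail [-101.2  -48.9   71.2] grasp cab [-54.3 -50.2 102.1]
pred nose px [446.92755465 290.53909697]
```

View pics/l8.png

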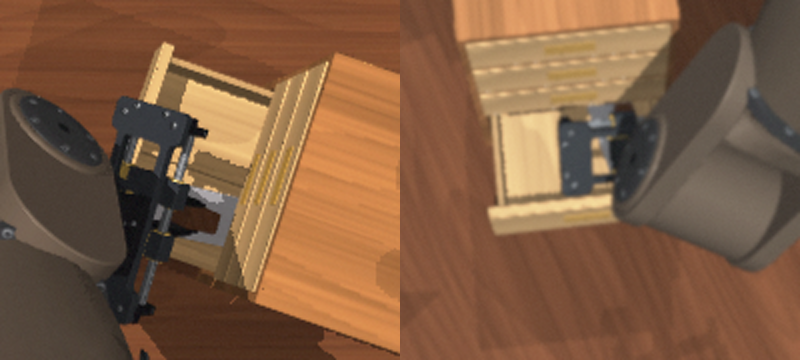

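Emit:
play_rows(targets=[{"linear": [-4.7,-0.3,3.7],"turn": 0},{"linear": [-1.7,-1,7.5],"turn": 0},{"linear": [1.5,-1.9,11.4],"turn": 0},{"linear": [4.5,-2.6,15.3],"turn": 0},{"linear": [7.6,-3.4,19.1],"turn": 0},{"linear": [7.6,-3.4,19.1],"turn": 0}])

```text
t: 18.6
eef_pos: [511.8, -45.7, 127.2]
tcp_rot: [2.942, 0.664, 1.185]
ft_force: [2.3, -0.7, -0.9]
opening: 0.208
```

```bash
python3 look.py l9
```

```text
t 18.6 j [ 0.022  0.665  1.975 -0.984  0.864  1.139] v [-0.   -0.01 -0.    0.01  0.   -0.01] 
p [511.8 -45.7 127.2] tz [-0.043 -0.634 -0.772] lean 39.5 dir -93.9 tx [ 0.297  0.73  -0.616] F [ 2.3 -0.7 -0.9] op 19.8
hone cab [-15.5 -43.9  49.7] nose [ 64.3 -39.   48.7] tail [-95.4 -48.9  50.8] grasp cab [-48.5 -50.1  81.7]
pred nose px [446.47385646 291.05661947]
```

View pics/l9.png

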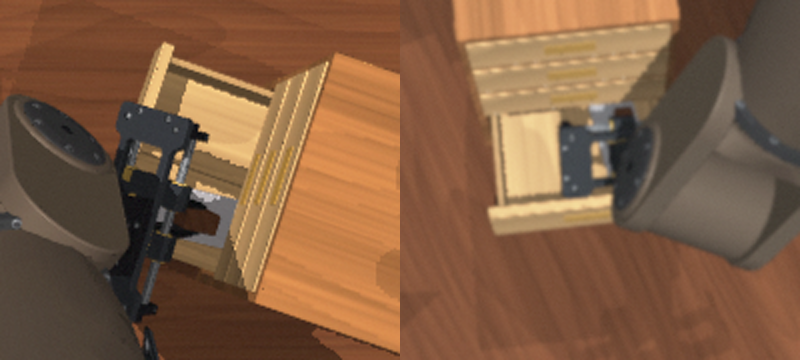

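Emit:
play_rows(targets=[{"linear": [3.7,-0.9,4.6],"turn": 0},{"linear": [7.4,-1.9,9.3],"turn": 0},{"linear": [11.1,-2.8,13.9],"turn": 0},{"linear": [14.8,-3.7,18.5],"turn": 0},{"linear": [17.5,-4.4,22],"turn": 0},{"linear": [17.5,-4.4,22],"turn": 0}])

```text
t: 19.45
eef_pos: [511.7, -45.8, 98.8]
tcp_rot: [2.942, 0.663, 1.184]
ft_force: [0.7, -0.7, -0.3]
opening: 0.209
```

```bash
python3 look.py l10
```

```text
t 19.45 j [ 0.022  0.717  1.984 -1.029  0.831  1.208] v [-0.   -0.01  0.    0.01  0.   -0.01] 
p [511.7 -45.8  98.8] tz [-0.044 -0.634 -0.772] lean 39.5 dir -93.9 tx [ 0.297  0.73  -0.616] F [ 0.7 -0.7 -0.3] op 19.9
hone cab [-15.5 -44.   21.2] nose [ 64.3 -39.1  20.1] tail [-95.3 -49.   22.3] grasp cab [-48.4 -50.2  53.2]
pred nose px [441.9663134  290.54053738]
```

View pics/l10.png

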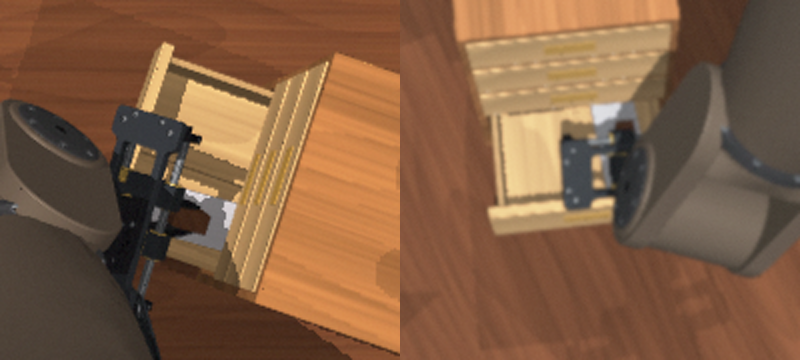

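Emit:
play_rows(hand=34, targets=[{"linear": [0,0,0],"turn": 0},{"linear": [0,0,0],"turn": 0},{"linear": [0,0,0],"turn": 0}])

```text
t: 19.92
eef_pos: [511.8, -45.7, 99.4]
tcp_rot: [2.941, 0.663, 1.184]
ft_force: [0.2, -1.1, 0.5]
opening: 0.352
```

Emit:
play_rows(targets=[{"linear": [-3,1,-4],"turn": 0},{"linear": [-13,3,-16],"turn": 0},{"linear": [-33,8,-42],"turn": 0},{"linear": [-60,15,-76],"turn": 0},{"linear": [-60,15,-110],"turn": 0},{"linear": [-60,15,-160],"turn": 0},{"linear": [-60,15,-200],"turn": 0}])

```text
t: 20.8
eef_pos: [516.5, 34.5, 295.6]
tcp_rot: [2.94, 0.662, 1.184]
ft_force: [-0.3, 0.2, -0.1]
opening: 0.358
```

```bash
python3 look.py l11
```

```text
t 20.8 j [ 0.171  0.429  1.797 -0.72   1.21   0.854] v [ 0.36 -0.23 -0.41  0.33  0.66 -0.25] 
p [516.5  34.5 295.6] tz [-0.042 -0.633 -0.773] lean 39.4 dir -93.8 tx [ 0.298  0.731 -0.614] F [-0.3  0.2 -0.1] op 34.1
hone cab [-93.5 -64.2 218. ] nose [-13.6 -59.3 216.8] tail [-173.3  -69.2  219.2] grasp cab [-126.3  -70.5  250. ]
pred nose px [429.39094226 291.69299868]
```

View pics/l11.png

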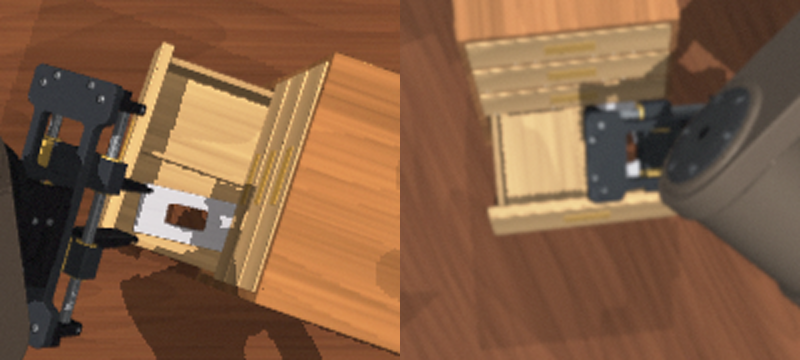

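```bash
python3 - <<'E'
from pts import *
for u,v in ((393,278),(391,280),(370,272),(376,276),(379,285),(372,285),(384,268),(405,281),(410,283),(400,290),(393,262),(383,195),(350,285)): print(u,v,at(u,v),z['im'][v,u])
E
```

```text
393 278 [-42.7 -49.7  60.8] [61 36 24]
391 280 [-45.2 -54.6  60.6] [65 39 21]
370 272 [-83.5 -51.4  25.4] [122 120 121]
376 276 [-69.5 -55.   25.1] [224 220 222]
379 285 [-58.4 -70.2  26.5] [226 221 222]
372 285 [-71.7 -74.7  26.6] [224 220 221]
384 268 [-59.4 -34.7  25.9] [225 220 222]
405 281 [-11.2 -45.7  25.7] [119 116 117]
410 283 [ -0.6 -46.3  26.4] [205 199 202]
400 290 [-15.3 -66.   25.9] [125 122 122]
393 262 [-44.3 -16.6  17. ] [227 181 117]
383 195 [-111.5   97.    61.9] [239 198 130]
350 285 [-138.4  -90.6  260. ] [23 21 23]
```

```bash
python3 - <<'E'
from h import *
s,R,P=st()
for c in ((-170,0,130),(-150,0,32),(-122-8,0,32),(-20,0,32)): to(wor(c)-78*R[:,2],False)
print('per10',(R.T@CX*10).round(2),R[:,1])
E
```

```text
t 20.9 j [ 0.173  0.428  1.795 -0.721  1.209  0.855] v [-0.04  0.04  0.07 -0.04 -0.07  0.03] 
p [517.3  35.4 296.8] tz [-0.037 -0.633 -0.773] lean 39.3 dir -93.3 tx [ 0.299  0.732 -0.613] F [-0.6 -0.1 -0.2] op 33.7
to [597.48521149  66.14242846 190.33133593] tool shift [111.7  51.3  60. ]
to [591.2716829   47.13211383  92.33133593] tool shift [156.   34.3 148. ]
to [585.05815431  28.12179919  92.33133593] tool shift [140.2  33.2 160.3]
to [550.88374705 -76.43493129  92.33133593] tool shift [ 53.5  27.2 227.7]
per10 [-7.88 -0.55  6.13] [ 0.953494   -0.25393668  0.1623741 ]
```

Emit:
play_rows(hand=0, targets=[{"linear": [40,18,20],"turn": 0},{"linear": [80,36,42],"turn": 0},{"linear": [112,51,60],"turn": 0},{"linear": [127,45,90],"turn": 0},{"linear": [141,40,118],"turn": 0},{"linear": [156,34,148],"turn": 0},{"linear": [156,34,148],"turn": 0},{"linear": [156,34,148],"turn": 0}])

```text
t: 21.9
eef_pos: [589.7, 44.7, 89.1]
tcp_rot: [2.94, 0.663, 1.183]
ft_force: [-0.2, 0.5, 0.3]
opening: 0.007
```

```bash
cat > tip.py <<'E'
from h import *
import sys
s,R,P=st(); print('tip cab',cab(P+78*R[:,2]).round(1),'corner',cab(P+78*R[:,2]-10*R[:,0]).round(1),'body front low',cab(P-37.5*R[:,0]).round(1), 'per10',(R.T@CX*10).round(2),'up10',(R.T@CZ*10).round(2))
if len(sys.argv)>1:
    from cell import env
    ims=[]
    for n,(u,v,w,h) in (('top',(300,170,200,180)),('scene',(210,110,200,180))):
        im,d=env.read_camera(n); np.savez(f'last_{n}.npz',im=im,d=d); ims.append(cv2.resize(im[v:v+h,u:u+w],(400,360),interpolation=2))
    cv2.imwrite(f'pics/{sys.argv[1]}.png',np.hstack(ims)[:,:,::-1])
E
python3 tip.py p1
```

```text
t 21.9 j [ 0.167  0.805  1.742 -0.839  0.98   1.106] v [ 0.01 -0.01 -0.01 -0.   -0.    0.  ] 
p [589.7  44.7  89.1] tz [-0.042 -0.634 -0.772] lean 39.4 dir -93.8 tx [ 0.298  0.73  -0.615] F [-0.2  0.5  0.3] op 0.7
tip cab [-147.    -1.1   28.8] corner [-139.1   -1.7   35. ] body front low [-165.5  -15.5  112.1] per10 [-7.86 -0.53  6.16] up10 [-6.15  1.58 -7.72]
```

View pics/p1.png

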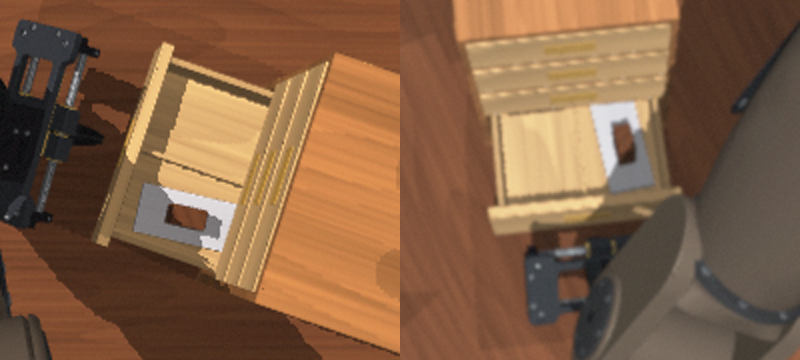

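Emit:
play_rows(targets=[{"linear": [-8,-0.5,6],"turn": 0},{"linear": [-13,-0.9,10],"turn": 0},{"linear": [-18,-1.2,14],"turn": 0},{"linear": [-23,-1.5,18],"turn": 0},{"linear": [-29,-2,22.7],"turn": 0},{"linear": [-35,-2.4,27.4],"turn": 0},{"linear": [-41,-2.8,32],"turn": 0},{"linear": [-47,-3.2,36.8],"turn": 0},{"linear": [-53,-3.6,41.5],"turn": 0},{"linear": [-59,-4,46.2],"turn": 0}])

```text
t: 23.25
eef_pos: [566.1, -26.1, 88.3]
tcp_rot: [2.94, 0.661, 1.184]
ft_force: [-0.5, 10.0, 3.6]
opening: 0.005
```

```bash
python3 tip.py p2
```

```text
t 23.25 j [ 0.054  0.775  1.844 -0.949  0.887  1.128] v [-0.1  -0.02  0.07 -0.1  -0.07  0.02] 
p [566.1 -26.1  88.3] tz [-0.041 -0.633 -0.773] lean 39.4 dir -93.7 tx [ 0.298  0.731 -0.614] F [-0.5 10.   3.6] op 0.5
tip cab [-72.5  -1.5  28. ] corner [-64.6  -2.   34.1] body front low [-90.9 -15.9 111.3] per10 [-7.87 -0.53  6.15] up10 [-6.14  1.58 -7.73]
```

View pics/p2.png

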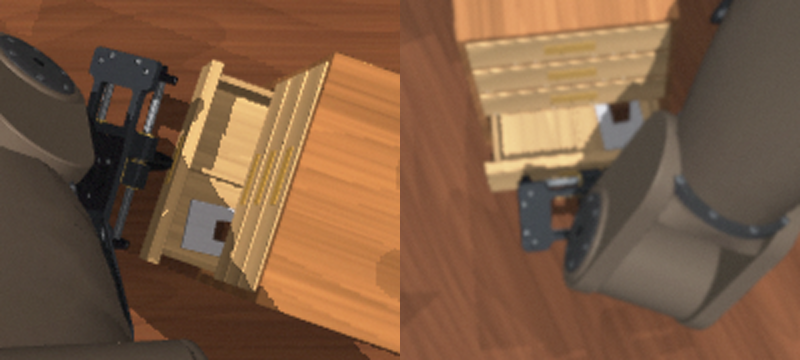

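Emit:
play_rows(targets=[{"linear": [-5,-0.3,4],"turn": 0},{"linear": [-11,-0.7,8.6],"turn": 0},{"linear": [-17,-1.1,13.3],"turn": 0},{"linear": [-23,-1.5,18],"turn": 0},{"linear": [-28,-1.9,21.9],"turn": 0},{"linear": [-32,-2.2,25],"turn": 0},{"linear": [-35,-2.4,27.4],"turn": 0},{"linear": [-37,-2.5,29],"turn": 0}])

```text
t: 24.35
eef_pos: [551.5, -70.8, 88.1]
tcp_rot: [2.94, 0.662, 1.184]
ft_force: [-0.3, 8.8, 3.4]
opening: 0.006
```

```bash
python3 tip.py p3
```

```text
t 24.35 j [-0.025  0.761  1.895 -1.026  0.835  1.142] v [-0.03 -0.01  0.02 -0.03 -0.02  0.  ] 
p [551.5 -70.8  88.1] tz [-0.042 -0.633 -0.773] lean 39.4 dir -93.8 tx [ 0.298  0.73  -0.615] F [-0.3  8.8  3.4] op 0.6
tip cab [-25.3  -1.6  27.8] corner [-17.5  -2.1  34. ] body front low [-43.8 -15.9 111.1] per10 [-7.87 -0.53  6.15] up10 [-6.15  1.58 -7.73]
```

View pics/p3.png

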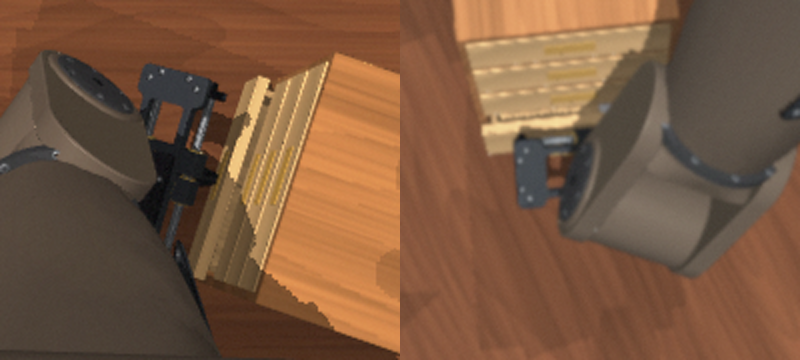

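Emit:
play_rows(targets=[{"linear": [-1.6,-0.1,1.2],"turn": 0},{"linear": [-3.1,-0.2,2.5],"turn": 0},{"linear": [-4.7,-0.3,3.7],"turn": 0},{"linear": [-4.7,-0.3,3.7],"turn": 0}])

```text
t: 24.95
eef_pos: [549.6, -76.4, 88.1]
tcp_rot: [2.94, 0.662, 1.184]
ft_force: [-0.1, 9.1, 3.5]
opening: 0.007
```

Emit:
play_rows(targets=[{"linear": [-1.2,-0.1,0.9],"turn": 0},{"linear": [-2.4,-0.2,1.8],"turn": 0},{"linear": [-2.4,-0.2,1.8],"turn": 0}])

```text
t: 25.32
eef_pos: [549.2, -77.4, 88.2]
tcp_rot: [2.939, 0.658, 1.185]
ft_force: [-0.4, 28.7, 8.2]
opening: 0.007
```

```bash
python3 tip.py p4
```

```text
t 25.32 j [-0.037  0.757  1.904 -1.039  0.823  1.144] v [-0. -0.  0. -0.  0.  0.] 
p [549.2 -77.4  88.2] tz [-0.039 -0.631 -0.775] lean 39.2 dir -93.5 tx [ 0.298  0.733 -0.612] F [-0.4 28.7  8.2] op 0.7
tip cab [-18.7  -1.5  27.8] corner [-10.8  -2.   33.9] body front low [-36.8 -16.  111.1] per10 [-7.89 -0.54  6.12] up10 [-6.12  1.59 -7.75]
```

View pics/p4.png

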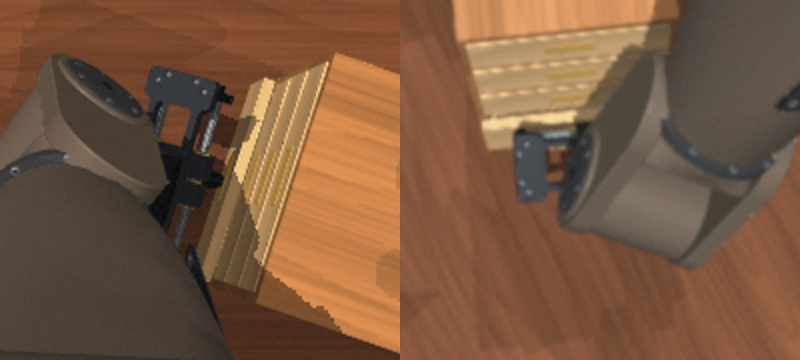

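Emit:
play_rows(targets=[{"linear": [4,0.3,-3],"turn": 0},{"linear": [16,1,-12],"turn": 0},{"linear": [47,3,-37],"turn": 0},{"linear": [79,5,-61],"turn": 0},{"linear": [70,8,-100],"turn": 0},{"linear": [60,10,-140],"turn": 0},{"linear": [100,8,-170],"turn": 0},{"linear": [140,8,-200],"turn": 0},{"linear": [140,8,-200],"turn": 0}])

```text
t: 26.55
eef_pos: [606.8, 150.5, 157.2]
tcp_rot: [2.941, 0.662, 1.187]
ft_force: [0.7, -0.7, -0.1]
opening: 0.004
```

```bash
python3 tip.py p5; python3 - <<'E'
from pts import *
im=z['im']; cv2.imwrite('pics/p5b.png',im[:,:,::-1])
for n in ('top','scene'):
    p=env.camera_params(n); print(n,[proj(p,wor(c)).round(1).tolist() for c in ((-12,103,63),(-12,-103,63),(-12,0,63))])
E
```

```text
t 26.55 j [ 0.321  0.757  1.579 -0.684  1.198  1.021] v [-0.05 -0.01  0.06 -0.03 -0.02 -0.  ] 
p [606.8 150.5 157.2] tz [-0.04  -0.634 -0.773] lean 39.4 dir -93.6 tx [ 0.295  0.731 -0.615] F [ 0.7 -0.7 -0.1] op 0.4
tip cab [-252.9  -17.6   96.9] corner [-245.   -18.1  103.1] body front low [-271.4  -31.9  180.2] per10 [-7.87 -0.56  6.15] up10 [-6.15  1.57 -7.73]
top [[432.4, 208.6], [399.8, 309.7], [416.2, 258.7]]
scene [[251.7, 176.4], [345.2, 166.1], [298.6, 171.2]]
```

View pics/p5.png

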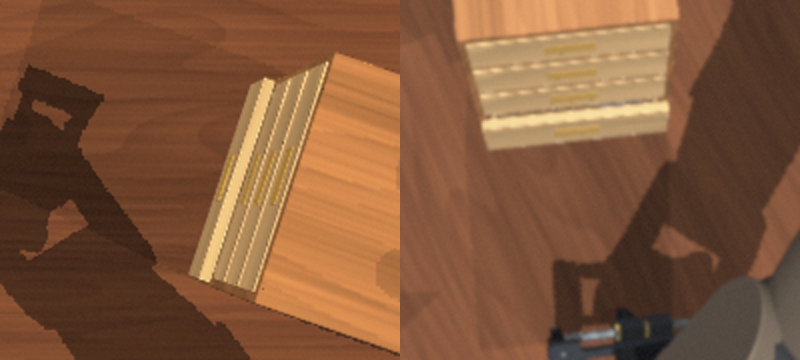

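```bash
python3 - <<'E'
from h import *
import cv2
z=np.load('last_top.npz'); s=np.load('last_scene.npz')
a=cv2.resize(z['im'][195:320,380:480],(400,500),interpolation=cv2.INTER_NEAREST); b=cv2.resize(s['im'][140:190,245:350],(840//2*1,400),interpolation=cv2.INTER_NEAREST)
b=cv2.copyMakeBorder(cv2.resize(b,(400,190)),0,310,0,0,0)
cv2.imwrite('pics/p6.png',np.hstack([a,b])[:,:,::-1])
from pts import at
for u,v in ((430,213),(425,228),(418,250),(410,278),(405,292)):
    print([(u+k,at(u+k,v).tolist()) for k in (-6,-3,-1,0,1,3)])
E
```

```text
[(424, [-11.3, 103.0, -0.8]), (427, [-13.0, 97.6, 34.0]), (429, [-13.0, 95.2, 50.9]), (430, [-13.2, 93.9, 60.3]), (431, [-11.8, 94.1, 62.3]), (433, [-8.3, 95.2, 63.0])]
[(419, [-11.8, 69.5, 0.2]), (422, [-13.4, 65.4, 34.5]), (424, [-13.5, 63.5, 52.0]), (425, [-12.9, 63.1, 57.8]), (426, [-11.9, 63.1, 61.3]), (428, [-8.1, 64.4, 61.1])]
[(412, [-11.6, 21.2, 0.1]), (415, [-15.1, 17.7, 43.3]), (417, [-13.7, 17.7, 53.5]), (418, [-13.3, 17.5, 60.2]), (419, [-11.8, 17.9, 61.9]), (421, [-8.3, 19.0, 62.6])]
[(404, [-14.3, -40.5, 22.5]), (407, [-14.0, -40.1, 46.8]), (409, [-13.6, -39.8, 61.9]), (410, [-11.9, -39.2, 62.3]), (411, [-10.1, -38.5, 62.5]), (413, [-6.3, -37.3, 62.1])]
[(399, [-14.2, -70.2, 17.6]), (402, [-14.6, -69.1, 45.8]), (404, [-14.3, -68.3, 60.8]), (405, [-12.6, -67.7, 61.4]), (406, [-11.2, -67.1, 63.2]), (408, [-7.3, -65.9, 62.5])]
```

View pics/p6.png

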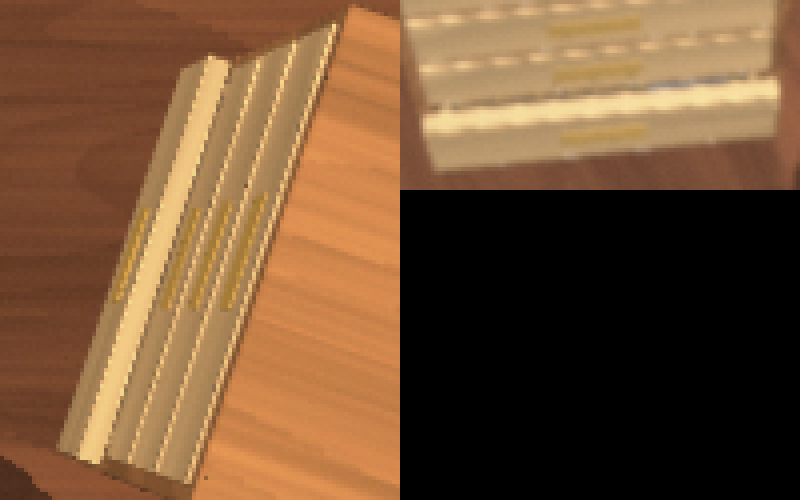

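```bash
python3 - <<'E'
from pts import *
for u,v in ((445,225),(450,225),(440,240),(436,250),(430,265),(425,285),(420,300),(415,300)): print(u,v,at(u,v))
E
```

```text
445 225 [ -2.8  62.3 152.9]
450 225 [ -2.9  58.9 183.3]
440 240 [ -3.4  34.4 153.7]
436 250 [ -3.8  16.  150.4]
430 265 [ -4.7 -11.7 145.9]
425 285 [ -3.6 -47.9 150.5]
420 300 [ -4.2 -75.3 151.5]
415 300 [ -3.2 -77.2 115.4]
```

```bash
python3 -c "
from cell import env
print(env.job_done()); print(env.state()['t'])"
```

```text
the job is handed in; nothing more can be done
None
the job is handed in; nothing more can be done
```

The hone is lying flat in the right lane of the bottom drawer, the drawer is shut, and I handed the job in at about 27 s. No verdict came back.

**How it was done**
- **Leaning the tool:** the moves cannot tilt the tool directly. I got a lean of about 39 degrees by turning the last joint past its range limit in free space.
- **Pitching the hone:** I gripped the hone, rested it on the drawer's front panel and let go so its nose dropped. I gripped it again nose down.
- **Feeding it in:** it slid into the right lane with no resistance, well past where the long slab would have stopped it. I lowered it flat and let go.
- **Shutting the drawer:** I pushed at roughly 60 mm/s, slowing towards the end. The force was about 9 N while sliding and rose to 29 N at the stop. Then I backed clear.

**Last checks**
- **Hone, before shutting:** the top of the plate measured 25 to 26.6 mm high all over, where lying flat gives 26. The top of the grip measured 61 mm, where 62 was expected. The hone's centre was roughly 10 to 15 mm behind the drawer's centre.
- **Drawer, after shutting:** the panel's outer side is 13 to 14 mm in front of my estimate of the cabinet face, where 12 is fully shut. The same depth image puts the face itself about 3.5 mm too far forward, so the panel looks only about 10 mm proud. These readings agree to within about 2 to 3 mm, so the firm stop is the stronger evidence that it is shut.
- **Not checked:** I could not see the hone again once the drawer was shut. I also did not re-measure the jar and dish at the end.

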